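# Change the chilled display over to the live reserve supply

### The job

The chilled display's normal supply has failed, so change it over at the switch box: put the load lever off, then the normal-supply lever off, then put on whichever one of the three reserve levers is not held by the interlock, and finally put the load lever back on. Throw each lever fully home; a lever that stops hard after a few millimetres is locked, so do not force it (keep well under 50 N), leave it off and try another. Do not disturb the other things on the counter.

Things in the scene. Friction and masses are not known exactly. Their poses are not given: they have to be found in the camera images.
- switch_box: Supply changeover box, fixed: grey steel, aluminium top, 127 (x) x 350 (y) x 80 mm high. Origin: underside, below the hinge line, 75 mm behind the front face; x away from the robot, y to the left, z up. Five levers in a row swing along its x on one hinge line along y at x = 0, z = 62 mm. Stems 7 x 10 mm steel, grips black; bezels rise to z = 84 mm. A locked lever gives 1 to 8 mm at its grip, then stops hard.
- normal_lever (a joint): Normal supply, left end (box y = +130 mm): T cross-bar grip 19 mm thick, 48 mm wide along y, top 100 mm from the hinge. On at the start. Locked while the load lever is not fully off, and held off (gives up to 40 mm) while a reserve is on. 0 = off (leans 0.45 rad to the box's -x), 0.90 rad = on (leans to +x); hard stop at both; stays where left, friction about 2 N at the grip. 
- reserve_left (a joint): Left reserve (box y = +62 mm): slim tapered round grip, 20 mm thick at most, top 102 mm from the hinge. Off at the start. Locked unless load and normal are both fully off. 0 = off (leans 0.45 rad to the box's -x), 0.90 rad = on (leans to +x); hard stop at both; stays where left, friction about 2 N at the grip. 
- reserve_middle (a joint): Middle reserve (box y = 0), same form and lock as the left one. Off at the start. Only one of the three reserves is live; hidden catches lock the two dead ones off. Which is live changes each time and shows nowhere outside. 0 = off (leans 0.45 rad to the box's -x), 0.90 rad = on (leans to +x); hard stop at both; stays where left, friction about 2 N at the grip. 
- reserve_right (a joint): Right reserve (box y = -62 mm), same form and lock as the left one. Off at the start. 0 = off (leans 0.45 rad to the box's -x), 0.90 rad = on (leans to +x); hard stop at both; stays where left, friction about 2 N at the grip. 
- load_lever (a joint): Outgoing load (the display), right end (box y = -130 mm): thick ribbed round grip 30 mm across, top 112 mm from the hinge. On at the start. While it is not fully off, every supply lever is locked where it stands. 0 = off (leans 0.45 rad to the box's -x), 0.90 rad = on (leans to +x); hard stop at both; stays where left, friction about 2 N at the grip. 
- normal_lever_grip (a point): Centre of the grip of normal lever, 85 mm from the hinge. It lies 138 mm above the counter and 37 mm to the robot side of the hinge line when off, 37 mm to the far side when on, 147 mm high when upright.
- reserve_left_grip (a point): Centre of the grip of reserve left, 85 mm from the hinge. It lies 138 mm above the counter and 37 mm to the robot side of the hinge line when off, 37 mm to the far side when on, 147 mm high when upright.
- reserve_middle_grip (a point): Centre of the grip of reserve middle, 85 mm from the hinge. It lies 138 mm above the counter and 37 mm to the robot side of the hinge line when off, 37 mm to the far side when on, 147 mm high when upright.
- reserve_right_grip (a point): Centre of the grip of reserve right, 85 mm from the hinge. It lies 138 mm above the counter and 37 mm to the robot side of the hinge line when off, 37 mm to the far side when on, 147 mm high when upright.
- load_lever_grip (a point): Centre of the grip of load lever, 85 mm from the hinge. It lies 138 mm above the counter and 37 mm to the robot side of the hinge line when off, 37 mm to the far side when on, 147 mm high when upright.
- order_block: Bystander: white note block 100 x 70 x 14 mm lying right of the box; origin under its centre.
- pen: Bystander: black pen 138 mm long, 12 mm thick, lying beside the note block; origin under its centre.
- desk_bell: Bystander: round desk bell, 72 mm across, 52 mm high, right of the box; origin under its centre.
- wax_stamp: Bystander: wax stamp with dark wooden handle, 25 mm across, 78 mm high, standing behind and left of the box; origin under its centre.

How it is judged (in metres and radians):
On the way, in this order (a step that is already met when the one before it is completed fails the run):
1. the load lever is off, the supply levers still as they were (value of joint load_lever below 0.12 rad and value of joint normal_lever above 0.7 rad), for 0.1 s.
2. the normal lever is off, the load still off (value of joint each of load_lever, normal_lever below 0.12 rad), for 0.1 s.
3. one reserve lever is on, normal and load off (all of step 2 and ((value of joint reserve_left above 0.8 rad and value of joint each of reserve_middle, reserve_right below 0.12 rad) or (value of joint reserve_middle above 0.8 rad and value of joint each of reserve_left, reserve_right below 0.12 rad) or (value of joint reserve_right above 0.8 rad and value of joint each of reserve_left, reserve_middle below 0.12 rad))), for 0.1 s.
At the end, for the whole second after the job is handed in: The load lever is on and exactly one reserve lever is on (each above 0.80 of 0.90 rad), the normal lever and the other two reserves are off (each below 0.12 rad), all at rest (value of joint load_lever above 0.8 rad and value of joint normal_lever below 0.12 rad and ((value of joint reserve_left above 0.8 rad and value of joint each of reserve_middle, reserve_right below 0.12 rad) or (value of joint reserve_middle above 0.8 rad and value of joint each of reserve_left, reserve_right below 0.12 rad) or (value of joint reserve_right above 0.8 rad and value of joint each of reserve_left, reserve_middle below 0.12 rad)) and velocity of joint each of normal_lever, reserve_left, reserve_middle, reserve_right, load_lever below 0.05 rad/s); the robot touches nothing.
It fails at once if a lever or the box is forced: the robot presses on it with more than 50 N (contact force between any of the fingers, the arm and switch_box above 50 N).
It fails at once if a bystander is moved more than 20 mm (distance of any of order_block, pen, desk_bell, wax_stamp from where it was at the start of the episode above 0.02 m).
It also fails if it takes over 51 s, if anything falls off the work surface, if the arm or the gripper's body presses on something with over 40 N, if the wrist force passes 120 N, or if a joint passes its speed limit or range.

### The arm

A 7-joint arm with a two-finger parallel gripper is mounted at the origin on a cart in front of the work surface, level with it; the furniture and walls round the work are solid. World frame = base frame: x ahead of the robot, y to its left, z up, the work surface at z = 0. Lengths are in mm, angles in rad, forces in N, time in s.
With the tool pointing down it reaches from about 425 to 875 mm from the base axis. Payload 9.9 kg.
Tool frame: the origin (TCP) lies midway between the tips of the shut fingers; the grasp point (between the pads) lies 19 mm behind it (grasp_offset is the distance from the TCP to the grasp point, in mm); z points along the fingers, y is the direction in which the jaws open and shut (so a half turn about z gives the same grasp; the last joint's range is limited). The gripper opens to 85 mm and grips with 20 to 120 N. Pads are 22 mm wide; open, the fingers measure 114 mm over their backs; the gripper's body (76 mm by 85 mm) begins 54 mm behind the grasp point. The pads swing forward as they close: fully open they stand 13 mm farther back than shut.
Start: joints at [1.098, 0.576, 0.025, 1.437, -0.015, 1.129, -0.057], TCP at [255.882, -624.622, 231.289] pointing down, gripper open.
Joint ranges: [-2.76, 2.76], [-0.34, 2.15], [-1.52, 1.57], [0.19, 2.46], [-1.09, 4.23], [0.17, 1.99], [-2.82, 2.82]. Speed limits (rad/s): [2.22, 2.22, 3.01, 3.01, 3.14, 3.14, 3.14].

### API

Orientations are given as a unit quaternion [x, y, z, w].
In Python, from station import * gives the robot as it stands.
- The arm moves only by the tool play_rows, never from a script. Its argument "motion" is a list that holds one entry, the list of rows, each a list of 5 numbers: the finger opening in m, from 0 to 0.0854, then the shift along the tool's x, y, z in m, then the turn about the tool's z in degrees. A call has 1 to 8 rows; each row is the pose to reach, as a shift and turn from the pose commanded when the call began, along the tool's axes at that moment; what a row does not reach only later rows make up. A row lasts 1/12 s, in which the tool goes at most 41.7 mm and 7.16 degrees, less where a joint would pass 70% of its speed; a pose out of reach is approached as far as the arm can. A call with a gripper value outside its range is refused whole. The fingers move at their own pace and stop on an object; "grip_force" is the grip in N (left out, the last holds). Time passes only in rows, so rows that repeat a pose let the fingers close. It gives the time, the measured TCP pose, the force and the opening at its end, in the units of the state.
- get_obs(): the state, without advancing time (a new reading comes with each control period).
- read_camera(name): name is "side" or "top"; returns a dict with "image" (420x560x3 uint8, red, green, blue), "fx", "fy", "cx", "cy" (pixels), "world_from_camera" (4x4, takes a point from camera to world coordinates). Camera axes: x right, y down, z forward; pixel columns grow to the right and rows downward; lengths in mm; the calibration is good to about 2 mm. A picture is of the moment at which its call begins. There is no depth.
- finish_job(): hands the job in, once; it reports no verdict.
The state is a dict: "time_s": time; "q": joint angles; "joint_velocities": joint speeds; "joint_efforts": joint torques, N m; "eef_pos": TCP position; "ee_rot": TCP orientation; "force": force on the tool from outside, world axes, zero at the start; "torque": the same for the moment, N m; "gripper_width": finger opening in mm.
Only numpy, scipy, OpenCV 4.12 (cv2) and the standard library are available. Lean on these libraries where they do the work, as an engineer would, in place of code of your own. Each camera call takes 0.05 s, during which the arm holds its last target.

## Working session

There is one attempt and no reset: what is moved stays moved. The work goes in short steps, Python scripts to look and compute and a tool call to move; the robot and the scene stay as the last step left them, time stands still between calls to the robot, and variables do not carry over. Pictures are saved under pics/ and viewed, and the job is handed in when it is done.

Besides the shell and the picture viewer there is one more tool, called after "Emit:" as name(argument=value, ...) on one line, values as JSON. play_rows: Moves the arm, as the interface text tells. Its arguments: {"type":"object","properties":{"motion":{"type":"array"},"grip_force":{"type":"number"}},"required":["motion"]}

```bash
mkdir -p pics; python3 - <<'E'
from station import *
import cv2
for n in("side","top"):
    c=read_camera(n);cv2.imwrite(f"pics/{n}0.png",c["image"][:,:,::-1]);print(n,c["fx"],c["fy"],c["cx"],c["cy"],c["world_from_camera"])
print(get_obs())
E
```

```text
side 490.1076959816928 490.1076959816928 275.7461425797324 212.75957231984506 [[-9.99751661e-01 -2.04663972e-02 -8.81716192e-03  5.96832507e+02]
 [ 1.45097842e-03  3.35034692e-01 -9.42204675e-01  9.95762830e+02]
 [ 2.22375903e-02 -9.41983483e-01 -3.34921794e-01  5.28751268e+02]
 [ 0.00000000e+00  0.00000000e+00  0.00000000e+00  1.00000000e+00]]
top 386.62552258492207 386.62552258492207 280.7326995230472 206.71799806239991 [[ 5.67043807e-03 -9.94354910e-01  1.05953569e-01  4.66756908e+02]
 [-9.99844888e-01 -7.40453590e-03 -1.59803782e-02 -1.37102779e+02]
 [ 1.66747045e-02 -1.05846519e-01 -9.94242661e-01  1.24815148e+03]
 [ 0.00000000e+00  0.00000000e+00  0.00000000e+00  1.00000000e+00]]
{'time_s': 0.1, 'q': array([ 1.09818384,  0.57643013,  0.02482123,  1.43777798, -0.01498766,
        1.12899876, -0.05647295]), 'joint_velocities': array([ 0.00011474, -0.00120926, -0.00220143, -0.00395823,  0.00033183,
        0.00116311,  0.00037163]), 'joint_efforts': array([ 6.00153784e-03, -7.67294741e+01,  2.25808963e+00, -2.86602598e+01,
        1.59421249e-02,  8.71469791e-03,  5.29621514e-05]), 'eef_pos': array([ 255.75989094, -624.25763712,  230.55657648]), 'ee_rot': array([ 9.81153856e-01,  1.93226810e-01, -1.71773678e-04, -6.94091253e-04]), 'force': array([ 0.59635642, -0.57405741,  0.05200573]), 'torque': array([-0.02814884, -0.01571728, -0.03487843]), 'gripper_width': 85.27697145667224}
```

```bash
ls
```

```text
pics
```

View pics/side0.png

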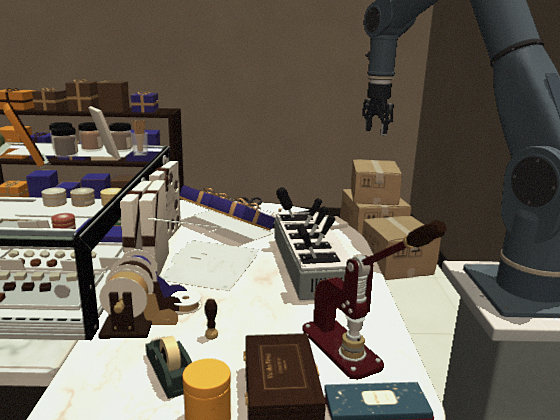

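View pics/top0.png

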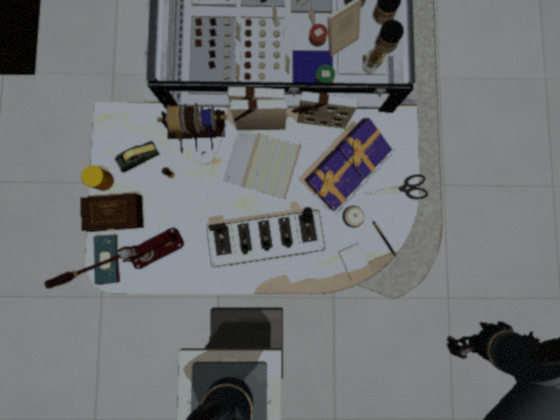

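```bash
python3 - <<'E'
import cv2
a=cv2.imread("pics/top0.png")[195:275,200:335];cv2.imwrite("pics/t1.png",cv2.resize(a,None,fx=5.9,fy=5.9,interpolation=cv2.INTER_CUBIC))
a=cv2.imread("pics/side0.png")[175:310,260:400];cv2.imwrite("pics/s1.png",cv2.resize(a,None,fx=4.4,fy=4.4,interpolation=cv2.INTER_CUBIC))
E
```

```text
(no output)
```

View pics/t1.png

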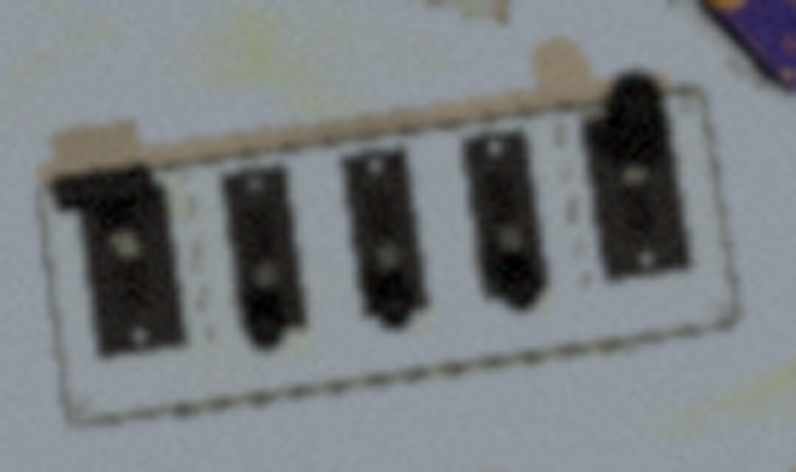

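View pics/s1.png

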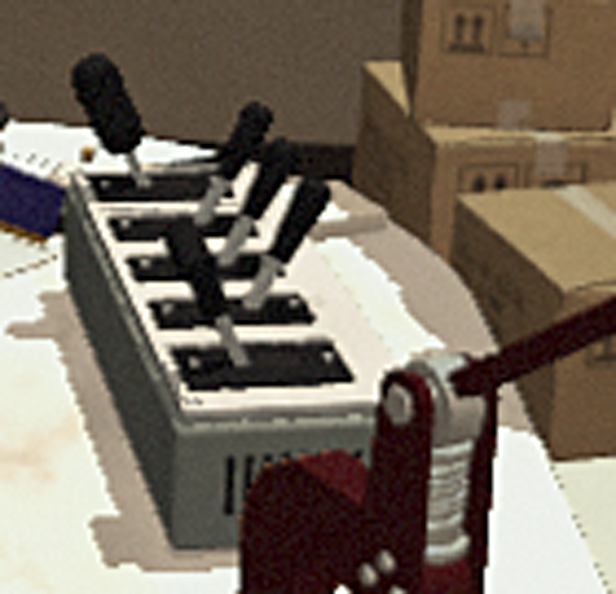

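```bash
cat > h.py <<'E'
import numpy as np, json
from scipy.optimize import least_squares
from scipy.spatial.transform import Rotation as R
CAM={}
def proj(c,P):
    W=np.array(c["world_from_camera"]);p=np.linalg.inv(W)@np.append(P,1)
    return np.array([c["fx"]*p[0]/p[2]+c["cx"],c["fy"]*p[1]/p[2]+c["cy"]])
def b2w(s,p):
    x,y,t=s;c,n=np.cos(t),np.sin(t)
    return np.array([x+c*p[0]-n*p[1],y+n*p[0]+c*p[1],p[2]])
E
cat > fit.py <<'E'
from station import *; from h import *
T=read_camera("top");S=read_camera("side")
tp=lambda u,v:np.array([u/5.9-.5+.5/5.9+200,v/5.9-.5+.5/5.9+195]); sp=lambda u,v:np.array([u/4.4-.4+260,v/4.4-.4+175])
s=np.sin(.45);c=np.cos(.45)
def g(y,r,on):return (s*r*on,y,62+c*r)
top=[((52,175,80),tp(42,178)),((52,-175,80),tp(703,90)),((-75,-175,80),tp(738,322)),((-75,175,80),tp(72,422))]
side=[((52,175,80),sp(182,408)),((52,175,0),sp(175,545)),((52,-175,80),sp(76,172))]
chk=[("S",g(-130,97,1),sp(95,75)),("S",g(-62,92,-1),sp(253,118)),("S",g(0,92,-1),sp(275,153)),("S",g(62,92,-1),sp(315,192)),
("T",g(-130,97,1),tp(635,100)),("T",g(62,97,-1),tp(265,333)),("T",g(0,97,-1),tp(393,312)),("T",g(-62,97,-1),tp(520,293)),("T",g(130,92,1),tp(105,185))]
def res(q,t=top,d=side):return np.concatenate([proj(T,b2w(q,a))-b for a,b in t]+[proj(S,b2w(q,a))-b for a,b in d])
for d in ([],side):
    q=least_squares(lambda q:res(q,top,d),[600,-100,0.1]).x;print(q,res(q).round(1))
for k,a,b in chk:print(k,(proj(T if k=="T" else S,b2w(q,a))-b).round(1))
E
python3 fit.py
```

```text
[ 5.09727384e+02 -1.09564993e+02  1.46516601e-01] [-1.4 -0.2  1.2 -1.4  1.6  0.9 -1.3  0.6 -1.3  0.2 -1.2  2.9 -1.7 -2. ]
[ 5.07955045e+02 -1.10413573e+02  1.46385837e-01] [-1.1  0.3  1.4 -0.8  1.9  1.5 -1.1  1.2 -0.5  0.  -0.4  2.7 -1.1 -2.1]
S [1.4 0.6]
S [ 2.  -0.2]
S [ 2.9 -0.1]
S [ 0.3 -0. ]
T [0.8 0.7]
T [0.7 0.1]
T [0.8 0.6]
T [1.  0.7]
T [ 0.4 -0.2]
```

```bash
cat >> h.py <<'E'
BOX=(510,-109.5,.1465)
def to_box(P):
    x,y,t=BOX;d=np.array(P[:2])-[x,y];c,n=np.cos(t),np.sin(t)
    return np.array([c*d[0]+n*d[1],-n*d[0]+c*d[1],P[2]])
def where():
    from station import get_obs
    o=get_obs();m=R.from_quat(o["ee_rot"]).as_matrix()
    print("t",round(o["time_s"],2),"box",to_box(o["eef_pos"]).round(1),"yaw-box",round(np.degrees(np.arctan2(m[1,0],m[0,0])-BOX[2]),2),"tilt",m[:,2].round(3),"F",o["force"].round(1),"w",round(o["gripper_width"],1),"q",o["q"].round(2))
    return o,m
def shift(target):
    o,m=where();w=b2w(BOX,target);print("tool shift mm",(m.T@(w-o["eef_pos"])).round(1))
E
python3 - <<'E'
from h import *
shift((95,-130,215))
E
```

```text
t 0.2 box [-326.6 -472.3  230.7] yaw-box 13.89 tilt [-0.     0.001 -1.   ] F [-0.1  0.6  0.5] w 85.5 q [ 1.1   0.58  0.02  1.44 -0.01  1.13 -0.06]
tool shift mm [ 491.5 -231.1   16. ]
```

Emit:
play_rows(motion=[[[0,0.12,-0.06,0,7],[0,0.25,-0.12,0,14],[0,0.25,-0.12,0.005,13.9],[0,0.25,-0.12,0.005,13.9],[0,0.25,-0.12,0.005,13.9],[0,0.25,-0.12,0.005,13.9],[0,0.25,-0.12,0.005,13.9],[0,0.25,-0.12,0.005,13.9]]], grip_force=60)

```text
time_s: 0.87
eef_pos: [447.6, -412.1, 225.9]
ee_rot: [0.997, 0.078, 0.001, -0.002]
force: [-0.1, 0.2, 1.1]
gripper_width: -0.2
```

```bash
python3 -c "
from h import *
shift((95,-130,215))"
```

```text
t 0.87 box [-105.9 -290.2  225.9] yaw-box 0.54 tilt [ 0.003  0.004 -1.   ] F [-0.1  0.2  1.1] w -0.2 q [ 0.63  0.48  0.06  1.63 -0.04  1.03 -0.71]
tool shift mm [ 202.4 -158.3   12.1]
```

Emit:
play_rows(motion=[[[0,0.035,-0.028,0.002,0],[0,0.07,-0.055,0.004,0],[0,0.1,-0.08,0.006,0],[0,0.135,-0.107,0.008,0],[0,0.17,-0.135,0.01,0],[0,0.2,-0.158,0.012,0],[0,0.2,-0.158,0.012,0],[0,0.2,-0.158,0.012,0]]])

```text
time_s: 1.53
eef_pos: [618.8, -229.2, 213.4]
ee_rot: [0.997, 0.076, 0.0, -0.001]
force: [-0.0, 0.5, -0.6]
gripper_width: 0.1
```

```bash
python3 -c "
from h import *
shift((90,-130,130))"
```

```text
t 1.53 box [  90.2 -134.3  213.4] yaw-box 0.34 tilt [-0.     0.002 -1.   ] F [-0.   0.5 -0.6] w 0.1 q [ 0.26  0.57  0.05  1.51 -0.03  1.07 -1.11]
tool shift mm [-0.1 -4.2 83.4]
```

Emit:
play_rows(motion=[[[0,0,-0.004,0.03,0],[0,0,-0.004,0.06,0],[0,0,-0.004,0.083,0],[0,0,-0.004,0.083,0],[0,0,-0.004,0.083,0]]])

```text
time_s: 1.95
eef_pos: [614.7, -230.5, 130.7]
ee_rot: [0.997, 0.072, -0.001, -0.0]
force: [0.7, -0.3, 0.6]
gripper_width: 0.2
```

```bash
python3 -c "
from h import *
shift((40,-130,130))
from station import *; import cv2
for n in('side','top'): cv2.imwrite(f'pics/{n}2.png',read_camera(n)['image'][150:330,180:420,::-1].repeat(3,0).repeat(3,1))
"
```

```text
t 1.95 box [  85.9 -135.   130.7] yaw-box -0.1 tilt [-0.003  0.    -1.   ] F [ 0.7 -0.3  0.6] w 0.2 q [ 0.26  0.64  0.04  1.61 -0.03  0.89 -1.11]
tool shift mm [-45.9  -4.9   0.8]
```

View pics/side2.png

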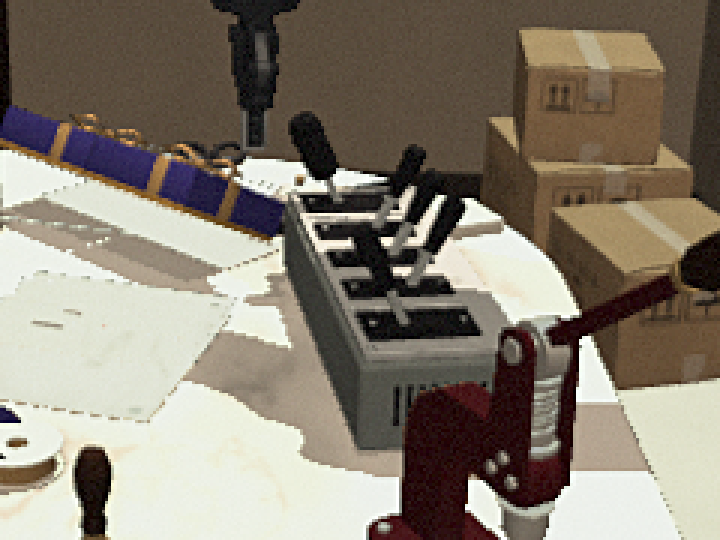

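View pics/top2.png

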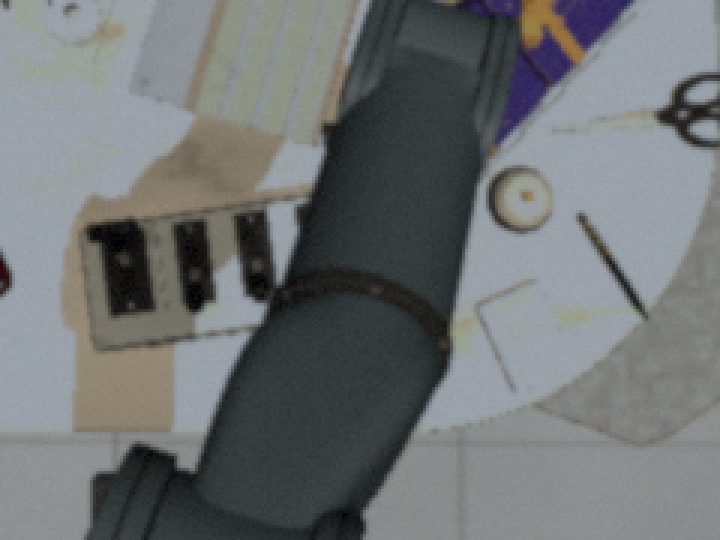

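Emit:
play_rows(motion=[[[0,-0.005,-0.004,0,0],[0,-0.015,-0.004,0,0],[0,-0.025,-0.004,0,0],[0,-0.035,-0.004,0,0],[0,-0.045,-0.004,0,0],[0,-0.055,-0.004,0,0],[0,-0.065,-0.004,0,0],[0,-0.07,-0.004,0,0]]])

```text
time_s: 2.72
eef_pos: [544.4, -236.2, 131.5]
ee_rot: [0.997, 0.073, -0.0, 0.0]
force: [2.6, 0.2, 2.3]
gripper_width: 0.6
```

```bash
python3 -c "
from h import *
shift((-5,-130,130))
from station import *; import cv2
for n in['side']: cv2.imwrite(f'pics/{n}3.png',read_camera(n)['image'][150:330,180:420,::-1].repeat(3,0).repeat(3,1))
"
```

```text
t 2.72 box [  15.5 -130.3  131.5] yaw-box -0.08 tilt [-0.001 -0.    -1.   ] F [2.6 0.2 2.3] w 0.6 q [ 0.31  0.56  0.04  1.78 -0.03  0.8  -1.07]
tool shift mm [-20.5  -0.3   1.5]
```

View pics/side3.png

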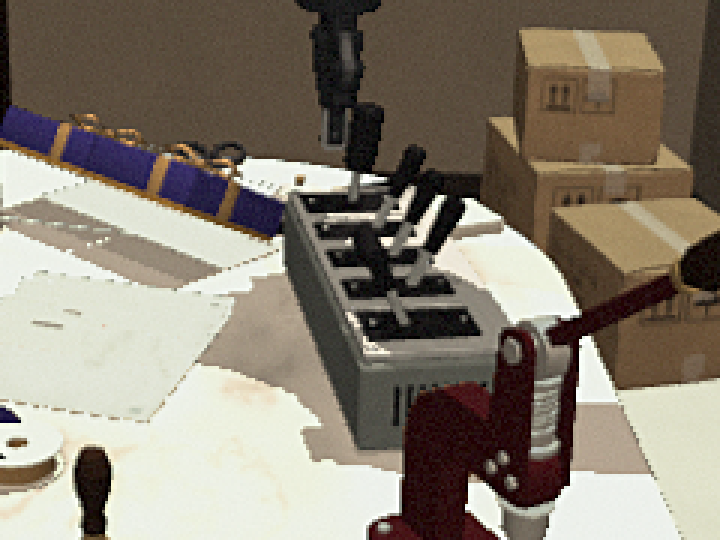

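Emit:
play_rows(motion=[[[0,-0.006,0,0,0],[0,-0.012,0,0,0],[0,-0.015,0,0,0],[0,-0.015,0,0,0]]])

```text
time_s: 3.1
eef_pos: [530.2, -238.1, 131.0]
ee_rot: [0.997, 0.073, -0.001, -0.0]
force: [-0.1, -0.4, 0.9]
gripper_width: 0.2
```

Emit:
play_rows(motion=[[[0,-0.003,0,0,0],[0,-0.003,0,0,0]]])

```text
time_s: 3.27
eef_pos: [527.9, -238.1, 131.0]
ee_rot: [0.997, 0.073, -0.0, -0.0]
force: [0.8, 1.0, 0.3]
gripper_width: -0.0
```

Emit:
play_rows(motion=[[[0,-0.003,0,0,0],[0,-0.003,0,0,0]]])

```text
time_s: 3.43
eef_pos: [524.9, -238.6, 131.2]
ee_rot: [0.997, 0.073, -0.0, -0.0]
force: [0.9, 0.8, 0.0]
gripper_width: 0.3
```

```bash
python3 -c "
from h import *
shift((-5,-130,130))
from station import *; import cv2
for n in['side']: cv2.imwrite(f'pics/{n}4.png',read_camera(n)['image'][150:330,180:420,::-1].repeat(3,0).repeat(3,1))
"
```

```text
t 3.43 box [  -4.1 -129.9  131.2] yaw-box -0.02 tilt [-0.001  0.    -1.   ] F [0.9 0.8 0. ] w 0.3 q [ 0.32  0.54  0.04  1.83 -0.03  0.78 -1.05]
tool shift mm [-0.9  0.1  1.2]
```

View pics/side4.png

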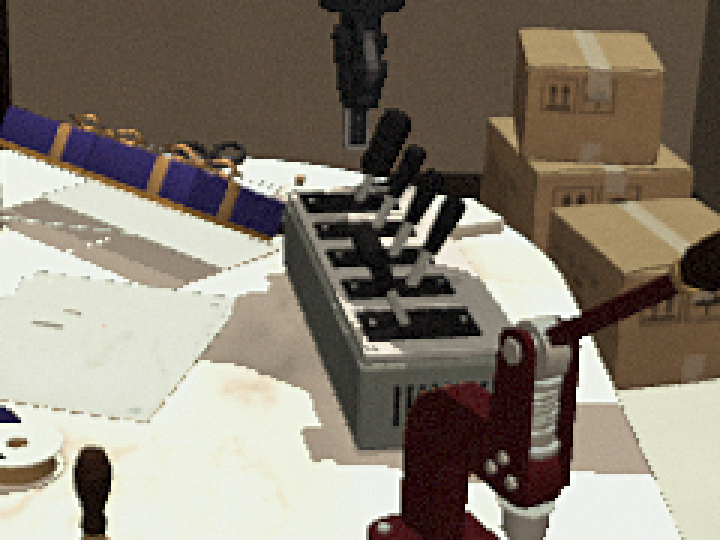

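Emit:
play_rows(motion=[[[0,-0.003,0,0,0],[0,-0.005,0,0,0],[0,-0.005,0,0,0]]])

```text
time_s: 3.73
eef_pos: [521.0, -239.3, 131.5]
ee_rot: [0.997, 0.073, 0.001, 0.0]
force: [3.2, 0.3, -1.2]
gripper_width: -0.2
```

Emit:
play_rows(motion=[[[0,-0.003,0,0,0],[0,-0.003,0,0,0]]])

```text
time_s: 3.9
eef_pos: [520.3, -239.5, 132.1]
ee_rot: [0.997, 0.074, 0.003, 0.0]
force: [9.9, 1.4, -1.6]
gripper_width: 0.3
```

Emit:
play_rows(motion=[[[0,-0.002,0,0,0],[0,-0.002,0,0,0]]])

```text
time_s: 4.07
eef_pos: [520.0, -239.7, 132.5]
ee_rot: [0.997, 0.074, 0.004, 0.001]
force: [14.1, 2.5, -2.1]
gripper_width: -0.2
```

```bash
python3 -c "
from h import *
shift((-5,-130,130))
from station import *; import cv2
for n in['side']: cv2.imwrite(f'pics/{n}5.png',read_camera(n)['image'][150:330,180:420,::-1].repeat(3,0).repeat(3,1))
"
```

```text
t 4.07 box [  -9.2 -130.3  132.5] yaw-box 0.08 tilt [ 0.009 -0.001 -1.   ] F [14.1  2.5 -2.1] w -0.2 q [ 0.33  0.53  0.03  1.85 -0.03  0.76 -1.05]
tool shift mm [ 4.1 -0.3  2.5]
```

View pics/side5.png

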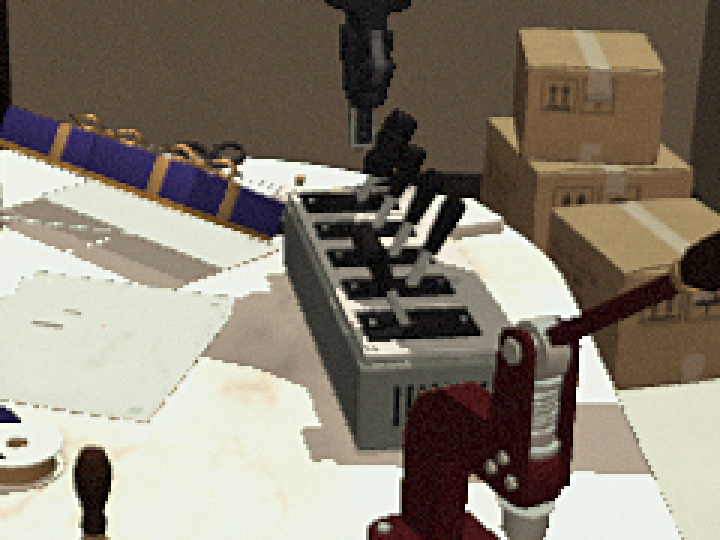

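Emit:
play_rows(motion=[[[0,0.015,0,0,0],[0,0.03,0,-0.03,0],[0,0.05,0,-0.065,0],[0,0.075,-0.02,-0.08,0],[0,0.1,-0.06,-0.08,0],[0,0.1,-0.1,-0.08,0],[0,0.1,-0.14,-0.08,0],[0,0.1,-0.18,-0.08,0]]])

```text
time_s: 4.78
eef_pos: [587.2, -46.1, 210.9]
ee_rot: [0.997, 0.073, -0.001, 0.0]
force: [1.2, 0.1, 0.0]
gripper_width: 0.0
```

```bash
python3 -c "
from h import *
shift((85,130,128))
"
```

```text
t 4.78 box [ 85.7  51.5 210.9] yaw-box -0.04 tilt [-0.001 -0.    -1.   ] F [1.2 0.1 0. ] w 0.0 q [-0.02  0.47  0.03  1.7  -0.02  0.98 -1.41]
tool shift mm [ -0.6 -78.5  82.9]
```

Emit:
play_rows(motion=[[[0,0,-0.04,0,0],[0,0,-0.078,0,0],[0,0,-0.078,0.03,0],[0,0,-0.078,0.06,0],[0,0,-0.078,0.082,0],[0,0,-0.078,0.082,0],[0,0,-0.078,0.082,0]]])

```text
time_s: 5.37
eef_pos: [575.8, 29.2, 128.7]
ee_rot: [0.997, 0.073, -0.002, 0.0]
force: [0.7, -0.1, -0.0]
gripper_width: -0.0
```

```bash
python3 -c "
from h import *
shift((40,130,130))
from station import *; import cv2
for n in['side','top']: cv2.imwrite(f'pics/{n}6.png',read_camera(n)['image'][150:330,180:420,::-1].repeat(3,0).repeat(3,1))
"
```

```text
t 5.37 box [ 85.4 127.6 128.7] yaw-box -0.03 tilt [-0.003 -0.001 -1.   ] F [ 0.7 -0.1 -0. ] w -0.0 q [-0.14  0.54  0.02  1.83 -0.01  0.78 -1.54]
tool shift mm [-45.4  -2.4  -1.1]
```

View pics/side6.png

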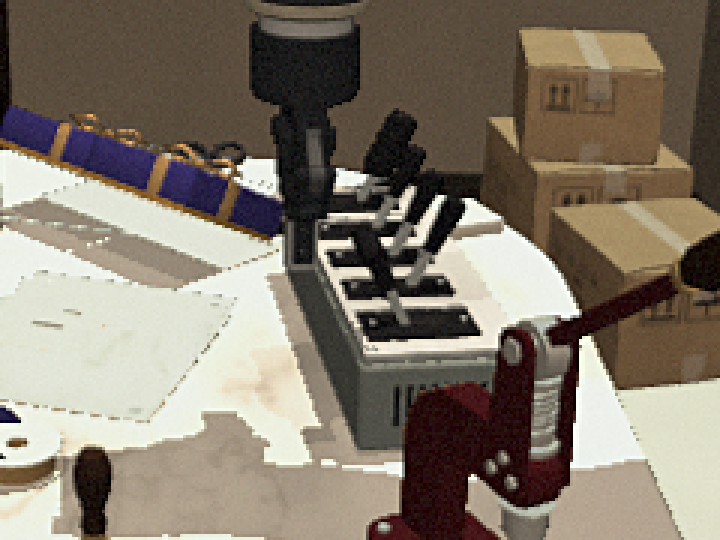

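View pics/top6.png

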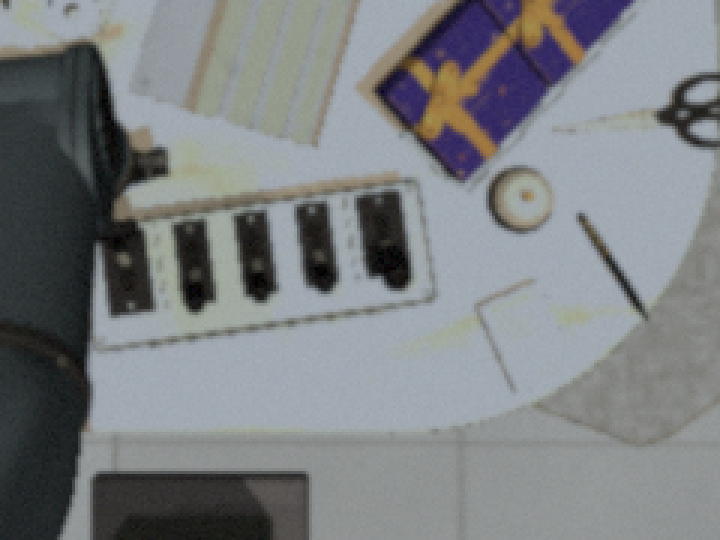

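Emit:
play_rows(motion=[[[0,-0.015,-0.002,0,0],[0,-0.028,-0.002,0,0],[0,-0.04,-0.002,0,0],[0,-0.052,-0.002,0,0],[0,-0.064,-0.002,0,0],[0,-0.076,-0.002,0,0],[0,-0.085,-0.002,0,0],[0,-0.085,-0.002,0,0]]])

```text
time_s: 6.13
eef_pos: [491.8, 18.7, 130.7]
ee_rot: [0.997, 0.073, 0.001, 0.0]
force: [0.3, -0.3, -0.8]
gripper_width: 0.0
```

Emit:
play_rows(motion=[[[0,-0.005,0,0,0],[0,-0.01,0,0,0],[0,-0.01,0,0,0]]])

```text
time_s: 6.38
eef_pos: [482.1, 17.6, 129.4]
ee_rot: [0.997, 0.073, -0.0, 0.0]
force: [0.2, -0.2, 0.1]
gripper_width: 0.0
```

Emit:
play_rows(motion=[[[0,-0.003,0,0,0],[0,-0.003,0,0,0]]])

```text
time_s: 6.55
eef_pos: [479.4, 17.3, 129.2]
ee_rot: [0.997, 0.073, -0.0, -0.0]
force: [1.5, 0.0, 1.0]
gripper_width: -0.1
```

Emit:
play_rows(motion=[[[0,-0.003,0,0,0],[0,-0.003,0,0,0]]])

```text
time_s: 6.72
eef_pos: [476.2, 16.9, 129.2]
ee_rot: [0.997, 0.073, -0.0, -0.0]
force: [1.4, 1.1, -0.6]
gripper_width: -0.5
```

```bash
python3 -c "
from h import *
shift((-15,130,130))
from station import *; import cv2
for n in['side']: cv2.imwrite(f'pics/{n}7.png',read_camera(n)['image'][150:330,180:420,::-1].repeat(3,0).repeat(3,1))
"
```

```text
t 6.72 box [-15.  130.  129.2] yaw-box -0.02 tilt [-0.001 -0.    -1.   ] F [ 1.4  1.1 -0.6] w -0.5 q [-0.14  0.42  0.01  2.08 -0.01  0.64 -1.55]
tool shift mm [-0.  -0.  -0.8]
```

View pics/side7.png

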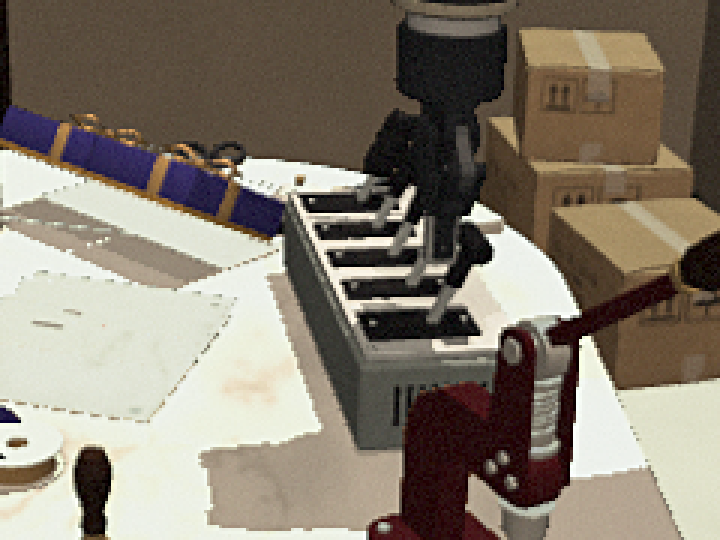

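Moves freely. Continue to the hard stop.

Emit:
play_rows(motion=[[[0,-0.004,0,0,0],[0,-0.004,0,0,0]]])

```text
time_s: 6.93
eef_pos: [473.7, 16.5, 129.7]
ee_rot: [0.997, 0.073, 0.001, -0.0]
force: [5.1, 0.3, 0.5]
gripper_width: -0.2
```

Emit:
play_rows(motion=[[[0,-0.004,0,0,0],[0,-0.004,0,0,0]]])

```text
time_s: 7.1
eef_pos: [472.8, 16.2, 130.6]
ee_rot: [0.997, 0.073, 0.004, -0.0]
force: [11.1, -0.3, 3.0]
gripper_width: -0.0
```

Emit:
play_rows(motion=[[[0,-0.003,0,0,0],[0,-0.003,0,0,0]]])

```text
time_s: 7.27
eef_pos: [472.1, 16.0, 131.3]
ee_rot: [0.997, 0.073, 0.007, -0.0]
force: [16.0, 0.9, 4.6]
gripper_width: -0.1
```

Emit:
play_rows(motion=[[[0,0.012,0,0,0],[0,0.018,0,-0.03,0],[0,0.018,0.01,-0.065,0],[0,0.0,0.03,-0.085,0],[0,-0.03,0.055,-0.085,0],[0,-0.054,0.068,-0.085,0],[0,-0.054,0.068,-0.085,0],[0,-0.054,0.068,-0.085,0]]])

```text
time_s: 7.93
eef_pos: [420.5, -60.8, 214.4]
ee_rot: [0.997, 0.072, -0.0, -0.0]
force: [0.2, 0.2, -0.1]
gripper_width: -0.1
```

```bash
python3 -c "
from h import *
shift((-80,62,130))
from station import *; import cv2
for n in['side','top']: cv2.imwrite(f'pics/{n}8.png',read_camera(n)['image'][150:330,180:420,::-1].repeat(3,0).repeat(3,1))
"
```

```text
t 7.93 box [-81.4  61.2 214.4] yaw-box -0.17 tilt [-0.001 -0.    -1.   ] F [ 0.2  0.2 -0.1] w -0.1 q [-0.    0.23  0.05  2.08 -0.01  0.83 -1.38]
tool shift mm [ 1.5 -0.8 84.4]
```

View pics/side8.png

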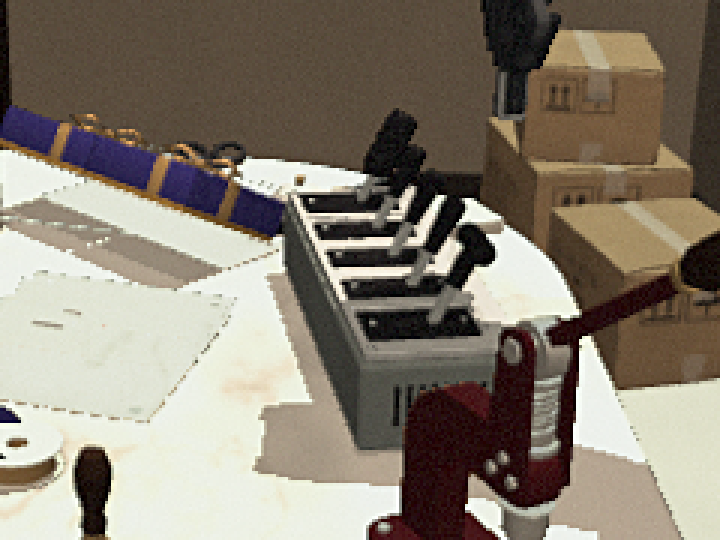

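View pics/top8.png

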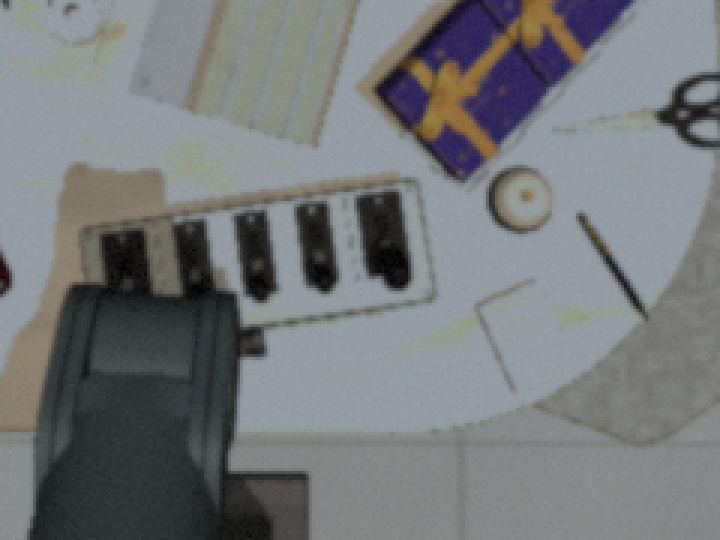

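Emit:
play_rows(motion=[[[0,0,-0.001,0.03,0],[0,0,-0.001,0.06,0],[0,0,-0.001,0.082,0],[0,0,-0.001,0.082,0],[0,0,-0.001,0.082,0]]])

```text
time_s: 8.45
eef_pos: [421.8, -58.2, 131.7]
ee_rot: [0.997, 0.074, -0.001, -0.0]
force: [0.1, -0.4, 1.5]
gripper_width: 0.1
```

```bash
python3 -c "
from h import *
shift((-70,62,130))
from station import *; import cv2
for n in['side']: cv2.imwrite(f'pics/{n}9.png',read_camera(n)['image'][150:330,180:420,::-1].repeat(3,0).repeat(3,1))
"
```

```text
t 8.45 box [-79.7  63.7 131.7] yaw-box 0.06 tilt [-0.003  0.    -1.   ] F [ 0.1 -0.4  1.5] w 0.1 q [ 0.    0.36  0.03  2.19 -0.02  0.6  -1.37]
tool shift mm [9.7 1.7 1.6]
```

View pics/side9.png

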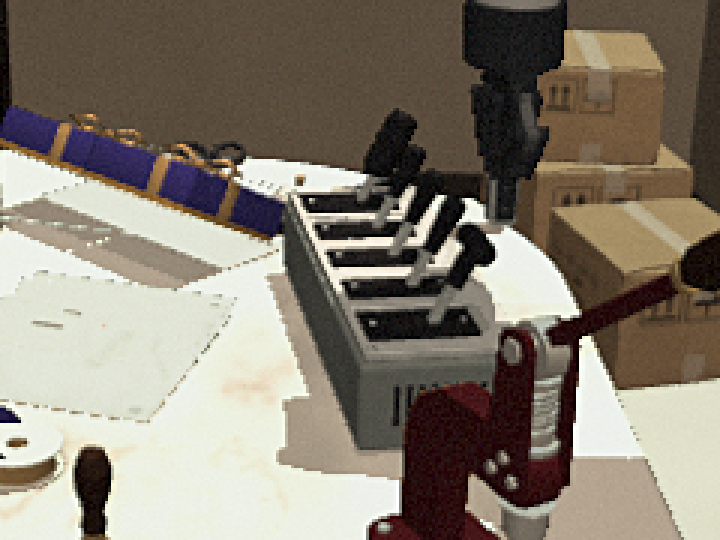

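Emit:
play_rows(motion=[[[0,0.005,0.001,0,0],[0,0.01,0.001,0,0],[0,0.015,0.001,0,0],[0,0.02,0.001,0,0],[0,0.02,0.001,0,0]]])

```text
time_s: 8.92
eef_pos: [443.1, -56.7, 132.7]
ee_rot: [0.997, 0.073, 0.0, 0.0]
force: [-0.7, -0.8, 0.2]
gripper_width: 0.1
```

Emit:
play_rows(motion=[[[0,0.005,0,0,0],[0,0.008,0,0,0],[0,0.008,0,0,0]]])

```text
time_s: 9.17
eef_pos: [450.6, -55.6, 132.3]
ee_rot: [0.997, 0.073, 0.0, -0.0]
force: [-0.2, 0.1, 0.3]
gripper_width: 0.2
```

Emit:
play_rows(motion=[[[0,0.003,0,0,0],[0,0.005,0,0,0],[0,0.005,0,0,0]]])

```text
time_s: 9.42
eef_pos: [455.4, -54.9, 132.3]
ee_rot: [0.997, 0.073, 0.0, -0.0]
force: [-0.5, 0.4, 0.2]
gripper_width: -0.3
```

```bash
python3 -c "
from h import *
shift((-40,62,130))
from station import *; import cv2
for n in['side']: cv2.imwrite(f'pics/{n}10.png',read_camera(n)['image'][150:330,180:420,::-1].repeat(3,0).repeat(3,1))
"
```

```text
t 9.42 box [-46.1  62.  132.3] yaw-box -0.01 tilt [ 0.  0. -1.] F [-0.5  0.4  0.2] w -0.3 q [-0.01  0.39  0.04  2.12 -0.02  0.63 -1.38]
tool shift mm [ 6.1 -0.   2.3]
```

View pics/side10.png

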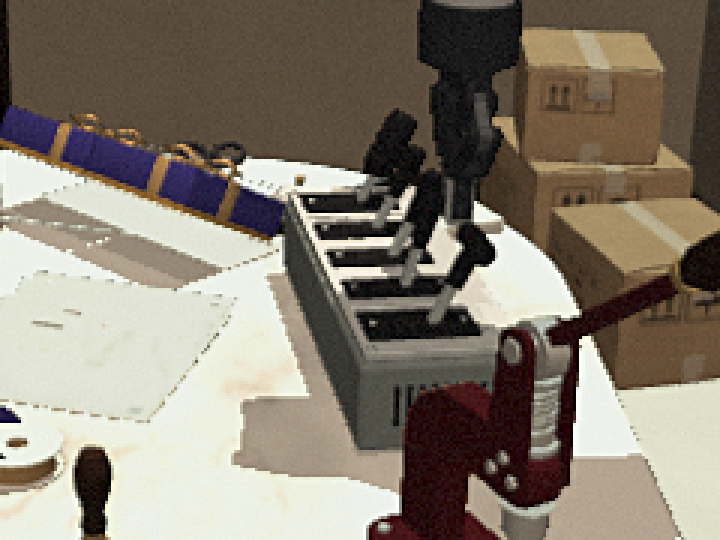

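Emit:
play_rows(motion=[[[0,0.006,0,0,0],[0,0.012,0,0,0],[0,0.02,0,0,0],[0,0.028,0,0,0],[0,0.036,0,0,0],[0,0.04,0,0,0],[0,0.04,0,0,0]]])

```text
time_s: 10.05
eef_pos: [495.8, -48.8, 132.1]
ee_rot: [0.997, 0.073, 0.0, -0.0]
force: [-0.5, 0.5, -0.4]
gripper_width: 0.0
```

Emit:
play_rows(motion=[[[0,0.004,0,0,0],[0,0.008,0,0,0],[0,0.008,0,0,0]]])

```text
time_s: 10.3
eef_pos: [502.8, -47.9, 132.2]
ee_rot: [0.997, 0.073, 0.0, -0.0]
force: [0.1, 0.2, -0.3]
gripper_width: 0.3
```

```bash
python3 -c "
from h import *
shift((10,62,130))
from station import *; import cv2
for n in['side']: cv2.imwrite(f'pics/{n}11.png',read_camera(n)['image'][150:330,180:420,::-1].repeat(3,0).repeat(3,1))
"
```

```text
t 10.3 box [  1.9  62.  132.2] yaw-box -0.01 tilt [ 0.  0. -1.] F [ 0.1  0.2 -0.3] w 0.3 q [-0.02  0.45  0.04  2.01 -0.03  0.69 -1.4 ]
tool shift mm [ 8.1 -0.   2.2]
```

View pics/side11.png

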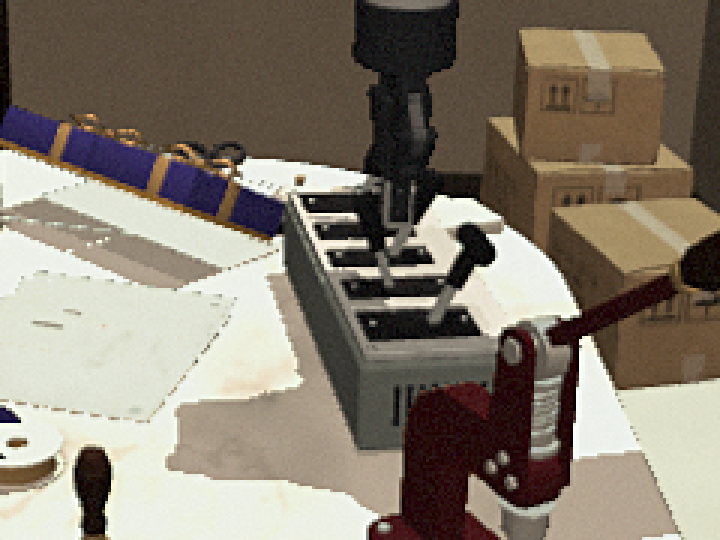

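Moves on; continue to the stop.

Emit:
play_rows(motion=[[[0,0.004,0,0,0],[0,0.006,0,0,0],[0,0.006,0,0,0]]])

```text
time_s: 10.6
eef_pos: [508.7, -47.1, 132.3]
ee_rot: [0.997, 0.073, 0.0, -0.0]
force: [-1.3, -0.2, -0.7]
gripper_width: -0.2
```

Emit:
play_rows(motion=[[[0,0.004,0,0,0],[0,0.004,0,0,0]]])

```text
time_s: 10.77
eef_pos: [512.9, -46.4, 132.3]
ee_rot: [0.997, 0.073, 0.0, -0.0]
force: [-0.7, -0.2, -0.6]
gripper_width: -0.1
```

Emit:
play_rows(motion=[[[0,0.003,0,0,0],[0,0.003,0,0,0]]])

```text
time_s: 10.93
eef_pos: [515.0, -46.2, 132.2]
ee_rot: [0.997, 0.073, -0.001, -0.0]
force: [-2.2, -1.1, 0.3]
gripper_width: 0.2
```

Emit:
play_rows(motion=[[[0,0.003,0,0,0],[0,0.003,0,0,0]]])

```text
time_s: 11.1
eef_pos: [515.6, -46.1, 131.8]
ee_rot: [0.997, 0.073, -0.003, -0.0]
force: [-11.7, -0.2, 6.2]
gripper_width: -0.2
```

Emit:
play_rows(motion=[[[0,0.003,0,0,0],[0,0.003,0,0,0]]])

```text
time_s: 11.27
eef_pos: [516.0, -46.0, 131.7]
ee_rot: [0.997, 0.073, -0.005, -0.0]
force: [-19.2, -2.5, 13.4]
gripper_width: -0.0
```

```bash
python3 -c "
from h import *
where()"
```

```text
t 11.27 box [ 15.2  61.9 131.7] yaw-box -0.07 tilt [-0.01  -0.001 -1.   ] F [-19.2  -2.5  13.4] w -0.0 q [-0.03  0.47  0.04  1.97 -0.03  0.72 -1.4 ]
```

Emit:
play_rows(motion=[[[0,-0.015,0,0,0],[0,-0.025,0,-0.03,0],[0,-0.025,0,-0.065,0],[0,-0.05,0.02,-0.085,0],[0,-0.08,0.045,-0.085,0],[0,-0.105,0.075,-0.085,0],[0,-0.113,0.112,-0.085,0],[0,-0.113,0.15,-0.085,0]]])

```text
time_s: 11.93
eef_pos: [429.8, -211.6, 218.4]
ee_rot: [0.997, 0.073, 0.001, 0.0]
force: [1.6, -0.6, 0.1]
gripper_width: -0.1
```

```bash
python3 -c "
from h import *
shift((-92,-130,130))
from station import *; import cv2
for n in['side','top']: cv2.imwrite(f'pics/{n}12.png',read_camera(n)['image'][150:330,180:420,::-1].repeat(3,0).repeat(3,1))
"
```

```text
t 11.93 box [-94.2 -89.3 218.4] yaw-box -0.01 tilt [ 0.002 -0.001 -1.   ] F [ 1.6 -0.6  0.1] w -0.1 q [ 0.28  0.3   0.11  1.96 -0.04  0.88 -1.02]
tool shift mm [ 2.1 40.6 88.4]
```

View pics/side12.png

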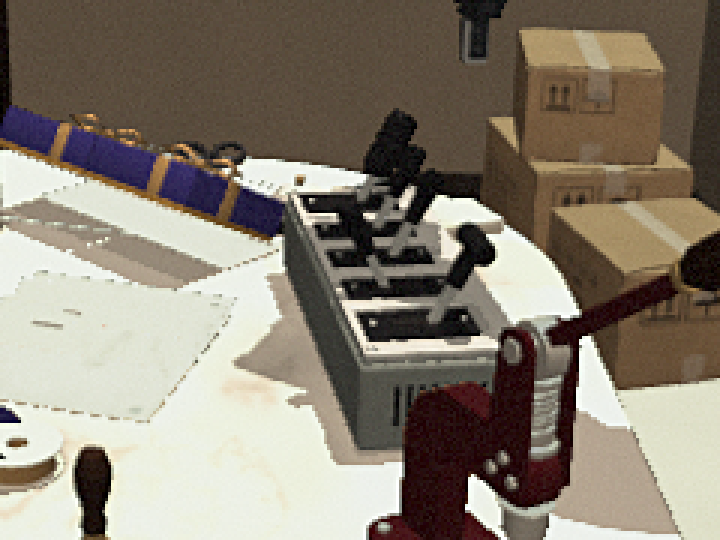

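View pics/top12.png

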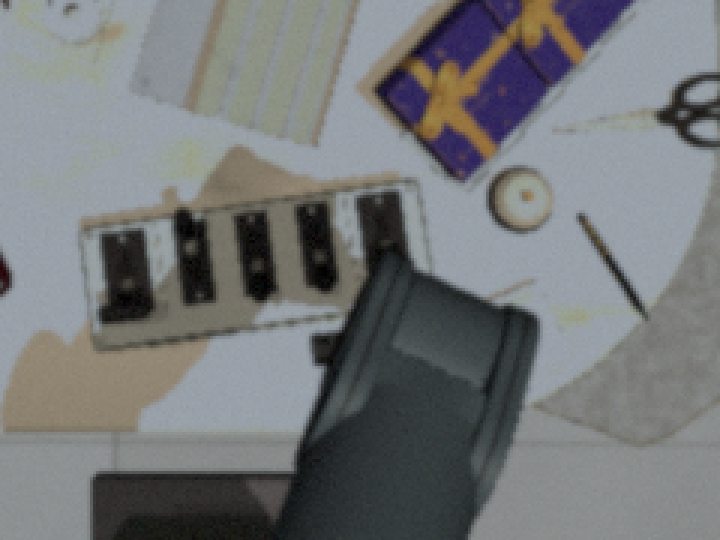

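Emit:
play_rows(motion=[[[0,0,0.03,0,0],[0,0,0.041,0,0],[0,0,0.041,0.03,0],[0,0,0.041,0.06,0],[0,0,0.041,0.086,0],[0,0,0.041,0.086,0],[0,0,0.041,0.086,0]]])

```text
time_s: 12.62
eef_pos: [437.0, -250.1, 130.9]
ee_rot: [0.997, 0.073, -0.001, -0.001]
force: [-0.3, 0.5, 0.2]
gripper_width: 0.1
```

Emit:
play_rows(motion=[[[0,0.01,0,0,0],[0,0.02,0,0,0],[0,0.03,0,0,0],[0,0.04,0,0,0],[0,0.04,0,0,0]]])

```text
time_s: 13.03
eef_pos: [480.0, -244.2, 132.0]
ee_rot: [0.997, 0.074, 0.001, 0.0]
force: [0.4, 0.6, 0.2]
gripper_width: -0.3
```

```bash
python3 -c "
from h import *
shift((-10,-130,130))
from station import *; import cv2
for n in['side']: cv2.imwrite(f'pics/{n}13.png',read_camera(n)['image'][150:330,180:420,::-1].repeat(3,0).repeat(3,1))
"
```

```text
t 13.03 box [ -49.4 -128.8  132. ] yaw-box 0.11 tilt [ 0.003 -0.001 -1.   ] F [0.4 0.6 0.2] w -0.3 q [ 0.32  0.49  0.1   1.93 -0.07  0.72 -0.96]
tool shift mm [39.4  1.2  2.1]
```

View pics/side13.png

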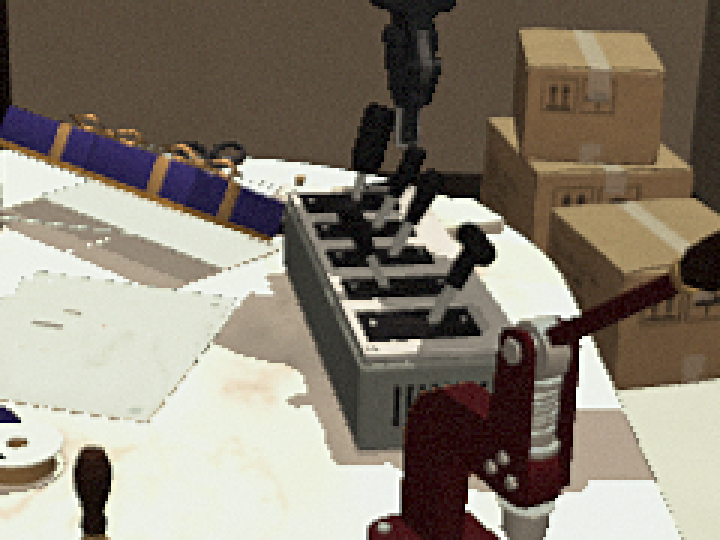

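Emit:
play_rows(motion=[[[0,0.008,0,0,0],[0,0.016,0,0,0],[0,0.024,0,0,0],[0,0.032,0,0,0],[0,0.04,0,0,0],[0,0.046,0,0,0],[0,0.046,0,0,0]]])

```text
time_s: 13.67
eef_pos: [524.1, -237.7, 131.1]
ee_rot: [0.997, 0.074, 0.001, 0.0]
force: [0.1, -0.9, 1.1]
gripper_width: 0.2
```

Emit:
play_rows(motion=[[[0,0.004,0,0,0],[0,0.005,0,0,0],[0,0.005,0,0,0]]])

```text
time_s: 13.92
eef_pos: [527.2, -237.3, 131.1]
ee_rot: [0.997, 0.073, -0.0, -0.0]
force: [-0.4, -0.1, -0.4]
gripper_width: -0.0
```

Emit:
play_rows(motion=[[[0,0.003,0,0,0],[0,0.003,0,0,0]]])

```text
time_s: 14.08
eef_pos: [530.4, -236.9, 131.3]
ee_rot: [0.997, 0.073, 0.0, -0.0]
force: [-1.8, -0.3, -0.9]
gripper_width: -0.4
```

Emit:
play_rows(motion=[[[0,0.003,0,0,0],[0,0.003,0,0,0]]])

```text
time_s: 14.25
eef_pos: [533.6, -236.5, 131.3]
ee_rot: [0.997, 0.073, 0.0, 0.0]
force: [-1.4, -0.0, -0.5]
gripper_width: -0.1
```

Emit:
play_rows(motion=[[[0,0.004,0,0,0],[0,0.004,0,0,0]]])

```text
time_s: 14.42
eef_pos: [537.2, -236.1, 131.2]
ee_rot: [0.997, 0.073, -0.0, 0.0]
force: [-1.8, -0.4, 1.2]
gripper_width: -0.1
```

Emit:
play_rows(motion=[[[0,0.004,0,0,0],[0,0.004,0,0,0]]])

```text
time_s: 14.58
eef_pos: [537.7, -236.0, 130.9]
ee_rot: [0.997, 0.072, -0.003, -0.0]
force: [-13.0, -0.9, 7.9]
gripper_width: -0.1
```

Emit:
play_rows(motion=[[[0,0.003,0,0,0],[0,0.003,0,0,0]]])

```text
time_s: 14.75
eef_pos: [538.1, -236.0, 130.8]
ee_rot: [0.997, 0.072, -0.005, -0.001]
force: [-20.3, -0.7, 12.8]
gripper_width: 0.3
```

Home at 20 N. Retreat clear of everything.

Emit:
play_rows(motion=[[[0,-0.015,0,0,0],[0,-0.025,0,-0.03,0],[0,-0.025,0,-0.065,0],[0,-0.05,0.02,-0.095,0],[0,-0.08,0.05,-0.11,0],[0,-0.1,0.09,-0.11,0],[0,-0.1,0.13,-0.11,0],[0,-0.1,0.16,-0.11,0]]])

```text
time_s: 15.42
eef_pos: [467.5, -411.1, 243.0]
ee_rot: [0.997, 0.072, 0.001, 0.001]
force: [0.4, 1.1, 0.2]
gripper_width: 0.2
```

Emit:
play_rows(motion=[[[0,0,0.04,0,0],[0,0,0.08,0,0],[0,0,0.1,0,0],[0,0,0.1,0,0],[0,0,0.1,0,0],[0,0,0.1,0,0]]])

```text
time_s: 15.92
eef_pos: [483.7, -505.8, 241.2]
ee_rot: [0.997, 0.073, 0.0, -0.0]
force: [0.5, 0.0, 0.6]
gripper_width: -0.3
```

```bash
python3 -c "
from h import *
where()
from station import *; import cv2
for n in['side','top']: cv2.imwrite(f'pics/{n}14.png',read_camera(n)['image'][150:330,180:420,::-1].repeat(3,0).repeat(3,1))
"
```

```text
t 15.92 box [ -83.9 -388.2  241.2] yaw-box 0.03 tilt [ 0.001  0.001 -1.   ] F [0.5 0.  0.6] w -0.3 q [ 0.66  0.61  0.15  1.35 -0.09  1.18 -0.61]
```

View pics/side14.png

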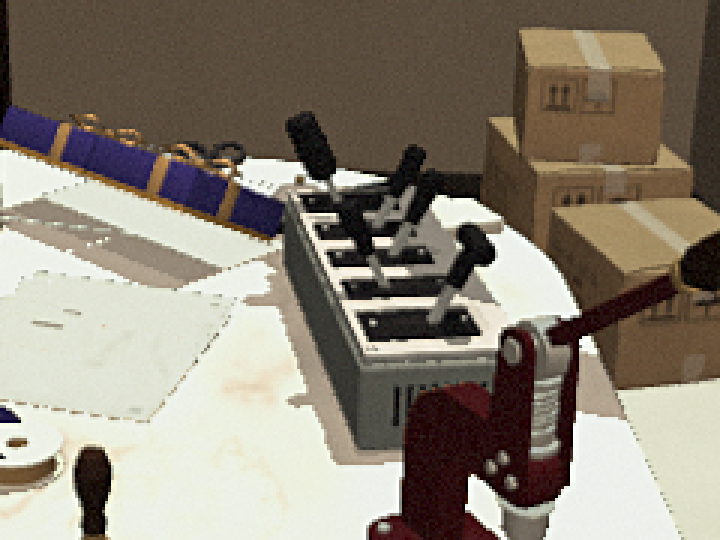

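View pics/top14.png

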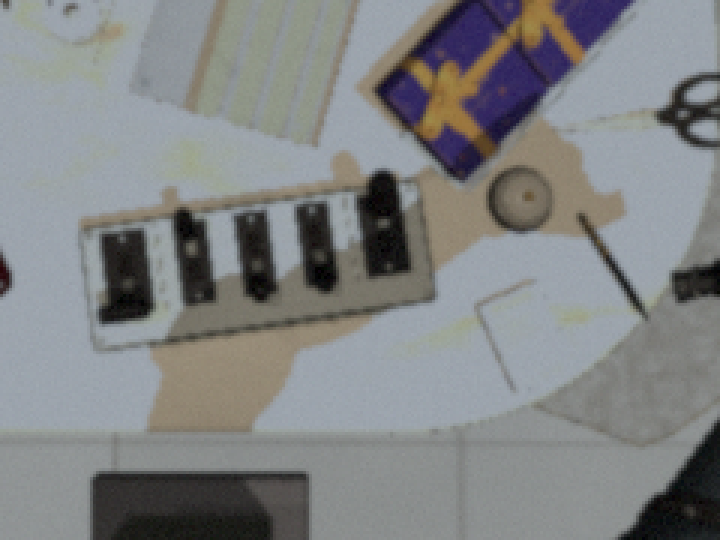

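The pictures show the load lever (top view at 383,190) and left reserve (187,220) on. The normal lever and the other two reserves are off. The bystanders in view have not moved and the arm is clear, so I'll hand in.

```bash
python3 -c "
from station import *
print(finish_job())"
```

```text
the job is handed in; nothing more can be done
None
```

I changed the supply over and handed the job in at about 16 s of the 51 s allowed; no verdict comes back. With shut fingers I pushed the load lever off, the normal lever off, the left reserve on, then the load lever back on. The left reserve was the live one on the first try, so I never touched the middle or right.

- **Levers home:** I pushed each lever until it met its hard stop. The highest end-of-move force reading was about 24 N, well under the 50 N limit.
- **Final pictures:** the load lever and left reserve are on, and the normal, middle and right levers are off. The bystanders in view are where they were, and the arm is clear of everything.
- **Disagreement:** my box position from the pictures did not fully match where the levers stopped. The two levers pushed off stopped about 4 mm further towards the robot than I expected. I went by the force at the stop instead.

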